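Set the stock lane to its gauge blade and restock it first-in-first-out

TASK

Set the width of the spray-bottle lane: lay the gauge blade from its tray flat in the front half of the lane, let go of it, and turn the adjusting screw clockwise until the sprung guide just drags on the blade (dial needle in the dark band), without clamping it any harder; then lay the blade back flat in the large compartment of its tray. After that draw the two old bottles in the lane forward to the front stop, close one behind the other in the order they stand, and only then stand all the new bottles (those just right of the lane, not the one in the far corner) upright in the lane behind them. Leave everything else where it is.

Things in the scene. Friction and masses are not known exactly. Their poses are not given: they have to be found in the camera images.
- lane: stock lane fixed on the bench: base plate 8 mm thick, 260 mm long (x), y from -60 to +165 mm. Origin on the bench at mid-length; x runs along the lane from its front (towards the robot) to its back, y across, z up. Lane floor at z = 8 mm, from x = -120 (front stop) to +120 mm (back stop). Fixed rail at y about -26 mm, sprung guide on the +y side. Stops, rail and guide are 26 mm high
- lane_front (a point): on the lane floor at the inner face of the front stop (lane x = -120, y = 0, z = 8 mm); axes as the lane's. Beside the lane a grey drive housing (lane x -95 to 95, y 85 to 155, top at z = 50 mm) carries the screw; over it the guide's carriage holds a dial (centre x = 58, y = 105 to 120 mm, radius 30 mm, up to z = 60 mm)
- rail_face (a point): middle of the fixed rail's inner face (10 mm thick rail), 17 mm above the bench; axes as the lane's. The rail sits up to 2 mm either way from start to start, so the screw setting must be found each time
- guide_line (a point): middle of the sprung guide's inner face as it stands when nothing presses on it, 17 mm above the bench; moves towards the fixed rail (-y of the lane) 4 mm per rad of the screw. The free lane width is its y distance from rail_face. The guide is a 10 mm thick steel bar
- screw (a joint): adjusting screw on a vertical axis, rad: grows clockwise seen from above, closing the lane 4 mm per rad; range 0 to 7; starts at 0.6 to 1.4, with the lane 8 to 16 mm wider than the blade; takes about 0.07 N m to turn and stays where it is left
- screw_grip (a point): centre of the screw's black bar handle, on its axis, 72 mm above the bench; the bar is 50 mm long (x of this point, turns with the screw), 12 mm thick (y) and 30 mm high (57 to 87 mm above the bench); pinch it from above across its thickness
- guide (a joint): how far the sprung guide is pressed back by what lies in the lane, m: 0 when free; spring 1.5 N per mm with 0.45 N preload, end of travel 7 mm
- needle (a joint): red needle of the dial, rad: 0 (at the tick, towards the lane's front) when the guide is free, 0.25 rad clockwise per mm the guide is pressed back. Dark band on the white dial: 0.2 to 0.9 rad (0.8 to 3.6 mm) = the blade just drags
- blade: gauge blade: flat steel plate 80 mm long (x), 52 mm wide (y), 8 mm thick, with an upright black grip fin on its middle, 46 mm long (x), 12 mm thick (y), reaching 72 mm above the underside; about 0.22 kg; origin at the centre of its underside, z up. The 52 mm is the gauge width: it lies in the lane with its x along the lane
- gauge_tray: the blade's open plastic job tray, fixed on the left of the bench, 134 mm (x) by 214 mm (y) and 42 mm high; origin at the centre of its underside. Floor 2 mm thick; a low divider (26 mm high) at y = -45 mm leaves the large compartment x -58 to 58, y -44 to 100 mm, in which the blade starts
- old_a: lens-spray bottle, red cap on a black body, standing upright, 106 mm tall; oval section 36 mm (its x) by 42 mm (its y), the same all the way up; about 0.15 kg; origin at the centre of its underside, z up. Old stock: stands in the lane, the nearer to the front stop of the two
- old_b: lens-spray bottle, red cap on a black body, standing upright, 106 mm tall; oval section 36 mm (its x) by 42 mm (its y), the same all the way up; about 0.15 kg; origin at the centre of its underside, z up. Old stock: stands in the lane behind old_a
- new_1: lens-spray bottle, red cap on a black body, standing upright, 106 mm tall; oval section 36 mm (its x) by 42 mm (its y), the same all the way up; about 0.15 kg; origin at the centre of its underside, z up. New stock: stands on the open bench just right of the lane; 1 to 3 new bottles are there. (A like bottle in the far right corner, beyond the orange tray, is no part of this)
- new_2: lens-spray bottle, red cap on a black body, standing upright, 106 mm tall; oval section 36 mm (its x) by 42 mm (its y), the same all the way up; about 0.15 kg; origin at the centre of its underside, z up. New stock: stands on the open bench just right of the lane; 1 to 3 new bottles are there. (A like bottle in the far right corner, beyond the orange tray, is no part of this)
- new_3: lens-spray bottle, red cap on a black body, standing upright, 106 mm tall; oval section 36 mm (its x) by 42 mm (its y), the same all the way up; about 0.15 kg; origin at the centre of its underside, z up. New stock: stands on the open bench just right of the lane; 1 to 3 new bottles are there. (A like bottle in the far right corner, beyond the orange tray, is no part of this)
- tape_roll: bystander: roll of masking tape, 96 mm across, 25 mm high, origin under its centre
- lens_pad_block: bystander: black block of lens pads 40x60x22 mm, origin under its centre
- mug: bystander: white mug, 95 mm high, origin under its centre
- notepad: bystander: notepad 148x109x14 mm, origin under its centre
Things that resemble listed ones, but are neither listed nor needed, are in the scene too. What is shaped like the new_3 but green or white is not meant.

How it is judged (in metres and radians):
On the way, in this order (a step that is already met when the one before it is completed fails the run):
1. the blade lies flat in the front half of the lane, released, and the guide just drags on it (needle in the dark band) (x of blade in the frame of lane between -0.12 and -0.01 m and y of blade in the frame of lane between -0.04 and 0.04 m and z of blade in the frame of lane between 0.003 and 0.013 m and angle between blade's own z axis and vertical below 0.06 rad and value of joint needle between 0.18 and 0.95 rad and contact force between the fingers and blade below 0.1 N), for 0.5 s.
2. the blade lies flat and released in the large compartment of its tray (x of blade in the frame of gauge_tray between -0.058 and 0.058 m and y of blade in the frame of gauge_tray between -0.046 and 0.1 m and z of blade in the frame of gauge_tray below 0.008 m and angle between blade's own z axis and vertical below 0.1 rad and linear speed of blade below 0.03 m/s and contact force between the fingers and blade below 0.1 N), for 0.3 s.
3. the old bottles stand at the front stop, old_a first and old_b close behind it, before any new bottle is in the lane (x of old_a in the frame of lane between -0.115 and -0.082 m and y of old_a in the frame of lane between -0.03 and 0.03 m and z of old_a in the frame of lane between 0.002 and 0.015 m and angle between each of old_a, old_b's own z axis and vertical below 0.15 rad and linear speed of each of old_a, old_b below 0.03 m/s and x of old_b in the frame of lane between -0.08 and -0.04 m and y of old_b in the frame of lane between -0.03 and 0.03 m and z of old_b in the frame of lane between 0.002 and 0.015 m and y of each of new_1, new_2, new_3 in the frame of lane below -0.06 m), for 0.2 s.
At the end, for the whole second after the job is handed in: blade flat in its compartment; free lane width 48.1 to 51.5 mm; bottles upright (0.15 rad), at rest on the lane floor; old_a centre within 38 mm of the front stop, old_b behind it within 80 mm, each new bottle more than 82 mm from the stop (all of step 2 and x of old_a in the frame of lane between -0.115 and -0.082 m and y of old_a in the frame of lane between -0.03 and 0.03 m and z of old_a in the frame of lane between 0.002 and 0.015 m and angle between each of old_a, old_b, new_1, new_2, new_3's own z axis and vertical below 0.15 rad and linear speed of each of old_a, old_b, new_1, new_2, new_3 below 0.03 m/s and x of old_b in the frame of lane between -0.08 and -0.04 m and y of old_b in the frame of lane between -0.03 and 0.03 m and z of old_b in the frame of lane between 0.002 and 0.015 m and x of new_1 in the frame of lane between -0.038 and 0.12 m and y of new_1 in the frame of lane between -0.03 and 0.03 m and z of new_1 in the frame of lane between 0.002 and 0.015 m and x of new_2 in the frame of lane between -0.038 and 0.12 m and y of new_2 in the frame of lane between -0.03 and 0.03 m and z of new_2 in the frame of lane between 0.002 and 0.015 m and x of new_3 in the frame of lane between -0.038 and 0.12 m and y of new_3 in the frame of lane between -0.03 and 0.03 m and z of new_3 in the frame of lane between 0.002 and 0.015 m and y of guide_line in the frame of rail_face between 0.0481 and 0.0515 m); the robot touches nothing.
It fails at once if the screw is overtightened (lane narrowed more than 6 mm below the blade's width) (y of guide_line in the frame of rail_face below 0.046 m).
It fails at once if a bystander is moved more than 30 mm (distance of any of tape_roll, lens_pad_block, mug, notepad from where it was at the start of the episode above 0.03 m).
Of new_1, new_2, new_3 only 1 to 3 are there at a start; the rules pass over those that are not, and their reading is None.
At some moment in a run one of blade may be knocked a few centimetres aside while the robot is not near it.
It also fails if it takes over 210 s, if anything falls off the work surface, if the arm or the gripper's body presses on something with over 40 N, if the wrist force passes 120 N, or if a joint passes its speed limit or range.

ROBOT

A 6-joint arm with a two-finger parallel gripper is mounted at the origin on a cart in front of the work surface, level with it; the furniture and walls round the work are solid. World frame = base frame: x ahead of the robot, y to its left, z up, the work surface at z = 0. Lengths are in mm, angles in rad, forces in N, time in s.
With the tool pointing down it reaches from about 275 to 750 mm from the base axis. Payload 10.2 kg.
Tool frame: the origin (TCP) lies at the centre of the arm's flange, where the gripper is bolted on; the fingertips stand 173 mm ahead of it and the grasp point (between the pads) lies 155 mm ahead of it; z points along the fingers, y is the line along which they close (so a half turn about z gives the same grasp; the last joint's range is limited). The gripper opens to 85 mm and grips with 20 to 120 N. Pads are 22 mm wide; open, the fingers measure 114 mm over their backs; the gripper's body (76 mm by 85 mm) begins 54 mm behind the grasp point. The pads swing forward as they close: fully open they stand 13 mm farther back than shut.
Start: joints at [-1.47, 0.313, 1.498, -0, 1.331, -0.223], TCP at [167.027, -497.729, 404.694] pointing down, gripper open.
Joint ranges: [-2.94, 2.94], [-0.97, 2.17], [0.19, 2.56], [-1.23, 4.37], [0.02, 3.11], [-2.88, 2.88]. Speed limits (rad/s): [2.39, 2.39, 3.01, 3.14, 3.14, 3.14].

INTERFACE

Orientations are given as a unit quaternion [w, x, y, z].
In Python, from rig import status, capture, camera_info, ticket gives the robot as it stands.
- The arm moves only by the shell command python3 -m crank 'ROWS' [FORCE]. ROWS is JSON, a list of rows, each a list of 7 numbers: the shift along the tool's x, y, z as a fraction of full scale, then the turn, a rotation vector about the tool's x, y, z as a fraction of full scale, then the closure, from 0 (fully open) to 1 (shut). A call has 1 to 12 rows; each row is the pose to reach, as a shift and turn from the pose commanded when the call began, along the tool's axes at that moment; what a row does not reach only later rows make up. Full scale, the value 1, is 0.1 m for a shift and 45 degrees for a turn. A row lasts 1/10 s, in which the tool goes at most 50 mm and 8.59 degrees, less where a joint would pass 70% of its speed; a pose out of reach is approached as far as the arm can. A call with a number of a shift or a turn outside -1 to 1 is refused whole. A call with a gripper value outside its range is refused whole. The fingers move at their own pace and stop on an object; FORCE is the grip in N (left out, the last holds). Time passes only in rows, so rows that repeat a pose let the fingers close. It gives the time, the measured TCP pose, the force, the opening and the grip force at its end, in the units of the state.
- status.sense(): the state, without advancing time (a new reading comes with each control period).
- capture(name): name is "side" or "top" or "wrist"; returns (picture, depth): 400x640x3 uint8, red, green, blue; 400x640 float32, mm along the optical axis (not along the pixel's ray), 0 where there is no reading.
- camera_info(name): a dict with "K" (3x3 intrinsics, pixels), "camera_from_world" (4x4, takes a point from world to camera coordinates). Camera axes: x right, y up, looking along -z (the intrinsics and any distortion apply to the point x, -y, -z); pixel columns grow to the right and rows downward; lengths in mm; the calibration is good to about 2 mm. A picture is of the moment at which its call begins: read the wrist's pose just before it. camera_info takes no time and is no camera call; for the wrist camera it gives the pose at the moment of the call.
- ticket.finish_job(): hands the job in; it is judged then, once.
The state is a dict: "time_s": time; "joints": joint angles; "dq": joint speeds; "tau": joint torques, N m; "eef_pos": TCP position; "ee_rot": TCP orientation; "force": force on the tool from outside, world axes, zero at the start; "wrist_torque": the same for the moment, N m; "grip_width": opening from 0.0 (shut) to 1.0 (fully open); "grip_force": force on a finger pad.
Only numpy, scipy, OpenCV 4.12 (cv2) and the standard library are available. Lean on these libraries where they do the work, as an engineer would, in place of code of your own. Each camera call takes 0.05 s, during which the arm holds its last target. There are 200 camera calls.

## Working session

There is one attempt and no reset: what is moved stays moved. The work goes in short steps, Python scripts to look and compute and a shell command to move; the robot and the scene stay as the last step left them, time stands still between calls to the robot, and variables do not carry over. Pictures are saved under pics/ and viewed, at most 14 in all, crops included, and the job is handed in when it is done.

```bash
ls; mkdir -p pics; python3 - <<'E'
from rig import status,capture,camera_info
import cv2,numpy as np
s=status.sense();print({k:np.round(v,3).tolist() for k,v in s.items()})
for n in("top","side"):
    im,d=capture(n);cv2.imwrite(f"pics/{n}0.png",im[:,:,::-1]);np.save(f"pics/{n}0.npy",d)
    ci=camera_info(n);print(n,np.round(ci["K"],1).tolist(),np.round(ci["camera_from_world"],3).tolist(),[k for k in ci])
E
```

```text
pics
{'time_s': 0.0, 'joints': [-1.47, 0.313, 1.498, 0.0, 1.331, -0.223], 'dq': [-0.0, 0.0, 0.0, -0.0, 0.001, -0.0], 'tau': [-0.0, -41.226, -25.975, -0.0, 0.004, -0.0], 'eef_pos': [167.028, -497.686, 404.159], 'ee_rot': [-0.001, 0.987, 0.161, 0.0], 'force': [-0.744, 0.03, -0.074], 'wrist_torque': [-0.033, -0.019, -0.023], 'grip_force': 0.0, 'grip_width': 1.002}
top [[429.4, 0.0, 317.5], [0.0, 429.4, 202.0], [0.0, 0.0, 1.0]] [[-0.001, -1.0, 0.009, -44.968], [0.994, 0.0, 0.11, -579.053], [-0.11, 0.009, 0.994, -1413.398], [0.0, 0.0, 0.0, 1.0]] ['K', 'camera_from_world']
side [[496.9, 0.0, 311.8], [0.0, 496.9, 200.8], [0.0, 0.0, 1.0]] [[0.92, -0.391, 0.002, -550.987], [0.207, 0.491, 0.846, -171.32], [-0.332, -0.779, 0.533, -1313.468], [0.0, 0.0, 0.0, 1.0]] ['K', 'camera_from_world']
```

View pics/top0.png

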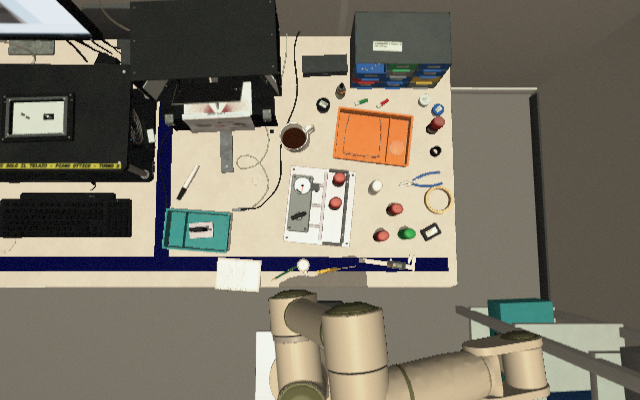

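View pics/side0.png

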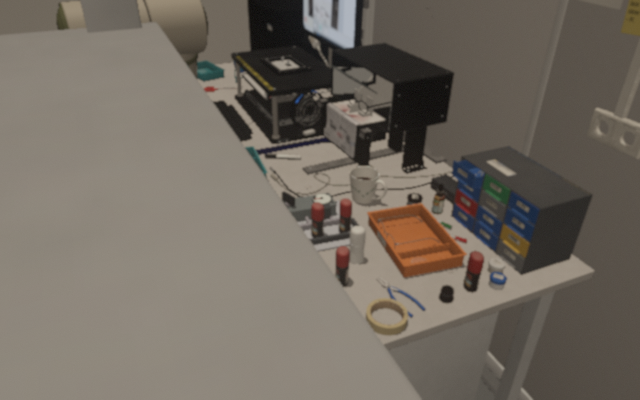

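The top view shows the lane at (285–353, 168–245), with old bottles at (333,204) and (339,180). The blade is in the teal tray at (201,230). Red-capped candidates for new bottles are (395,209), (381,235) and (437,125). The last is beyond the orange tray, in the far corner, so it isn't meant. The green (407,233) and white (376,186) bottles aren't meant either. I'll confirm in an enlarged crop.

```bash
cat > h.py <<'E'
from rig import status,capture,camera_info
import cv2,numpy as np
from scipy.spatial.transform import Rotation as R
F=np.diag([1,-1,-1.])
def cam(n):
    ci=camera_info(n);return np.array(ci["K"]),np.array(ci["camera_from_world"])
def ray(C,u,v,z):
    "pixel -> world point on plane z"
    K,T=C;d=T[:3,:3].T@(F@np.linalg.solve(K,[u,v,1]));o=-T[:3,:3].T@T[:3,3]
    return o+d*(z-o[2])/d[2]
def proj(C,p):
    K,T=C;q=K@(F@(T[:3,:3]@np.array(p,float)+T[:3,3]));return q[:2]/q[2]
def blobs(mask,amin=15):
    n,l,s,c=cv2.connectedComponentsWithStats(mask.astype(np.uint8))
    return [(c[i].round(1).tolist(),int(s[i,4]),s[i,:4].tolist()) for i in range(1,n) if s[i,4]>=amin]
def snap(n,name=None):
    C=cam(n);im,d=capture(n)
    if name: cv2.imwrite(f"pics/{name}.png",im[:,:,::-1])
    return C,im,d
def hsv(im): return cv2.cvtColor(im,cv2.COLOR_RGB2HSV)
def move_for(p,yaw):
    """tool-frame shift (units of .1 m) and turn (of 45deg) to put flange at p, pointing down, tool y axis at world angle yaw (mod pi)"""
    s=status.sense();q=s["ee_rot"];Rc=R.from_quat([*q[1:],q[0]]);best=None
    for k in(0,np.pi):
        y=np.array([np.cos(yaw+k),np.sin(yaw+k),0]);z=np.array([0,0,-1.]);M=np.c_[np.cross(y,z),y,z]
        rv=(Rc.inv()*R.from_matrix(M)).as_rotvec()
        if best is None or np.linalg.norm(rv)<np.linalg.norm(best):best=rv
    return np.round(Rc.inv().apply(np.array(p)-s["eef_pos"])/100,3),np.round(best/np.radians(45),3),s["joints"][5]
E
python3 - <<'E'
from h import *
im=cv2.imread("pics/top0.png")[:,:,::-1];d=np.load("pics/top0.npy");C=cam("top")
cv2.imwrite("pics/crop0.png",cv2.resize(im[90:270,150:460],None,fx=2.55,fy=2.55,interpolation=cv2.INTER_CUBIC)[:,:,::-1])
H=hsv(im)
red=((H[...,0]<8)|(H[...,0]>172))&(H[...,1]>100)&(H[...,2]>80)
for b in blobs(red,20):
    if b[0][1]<260 and b[0][0]>250: print("red",b,ray(C,*b[0],106).round())
for n,p in dict(blade=(201,230),lanefl=(285,240),lfr=(347,245),lbl=(292,168),lbr=(354,170),tl=(173,210),tr=(231,211),bl=(163,247),br=(229,250)).items(): print(n,d[p[1],p[0]],ray(C,*p,8).round())
E
```

```text
red ([363.1, 81.4], 69, [353, 77, 22, 7]) [ 971. -195.  106.]
red ([384.1, 101.8], 25, [381, 99, 8, 7]) [ 902. -263.  106.]
red ([437.9, 122.0], 120, [432, 116, 13, 13]) [ 834. -438.  106.]
red ([339.1, 177.3], 106, [333, 172, 13, 11]) [ 651. -114.  106.]
red ([335.3, 202.2], 104, [329, 197, 13, 11]) [ 570. -101.  106.]
red ([396.2, 208.5], 105, [391, 204, 12, 10]) [ 550. -296.  106.]
red ([382.5, 235.3], 104, [377, 230, 12, 11]) [ 465. -251.  106.]
blade 1401.9365 [486. 350.   8.]
lanefl 1456.2422 [452.  65.   8.]
lfr 1457.0161 [ 435. -145.    8.]
lbl 1483.3981 [700.  43.   8.]
lbr 1500.2954 [ 693. -172.    8.]
tl 1444.1078 [554. 447.   8.]
tr 1474.2628 [551. 249.   8.]
bl 1417.3539 [429. 476.   8.]
br 1460.9586 [419. 253.   8.]
```

View pics/crop0.png

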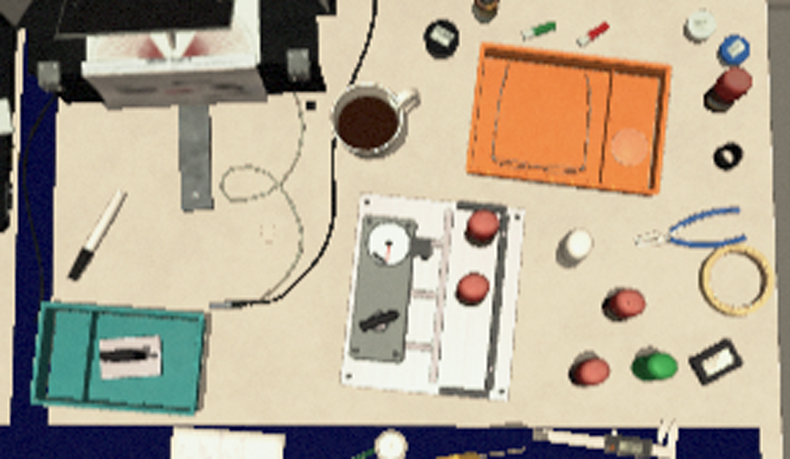

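The crop confirms two new bottles: (395,209) and (381,235) in full-image pixels. The green and white ones aren't meant. The screw handle is at about (299,215) and the dial at about (302,185). Next I'll move the wrist camera over the lane.

```bash
for i in 1 2 3 4; do python3 -m crank '[[0.5,-0.28,0,0,0,0,0],[1,-0.55,0,0,0,0,0],[1,-0.55,0,0,0,0,0]]' >/dev/null; done; python3 -m crank '[[0.5,-0.28,0,0,0,0.18,0],[0.96,-0.55,0,0,0,0.36,0],[0.96,-0.55,0,0,0,0.52,0],[0.96,-0.55,0,0,0,0.52,0],[0.96,-0.55,0,0,0,0.52,0]]'
python3 - <<'E'
from h import *
C,im,d=snap("wrist","w1");print(status.sense()["eef_pos"],np.round(C[0],1).tolist(),np.round(C[1],3).tolist())
np.save("pics/w1d.npy",d)
E
```

```text
time_s: 1.8
eef_pos: [549.6, -79.8, 404.3]
ee_rot: [0.0, 0.999, -0.041, -0.0]
force: [0.4, -0.5, 0.5]
grip_width: 1.001
grip_force: 0.0
[549.37800294 -80.18058037 404.45920931] [[337.2, 0.0, 318.9], [0.0, 337.2, 192.5], [0.0, 0.0, 1.0]] [[-0.083, -0.997, 0.0, -33.744], [0.941, -0.078, -0.329, -480.124], [0.328, -0.027, 0.944, -562.301], [0.0, 0.0, 0.0, 1.0]]
```

View pics/w1.png

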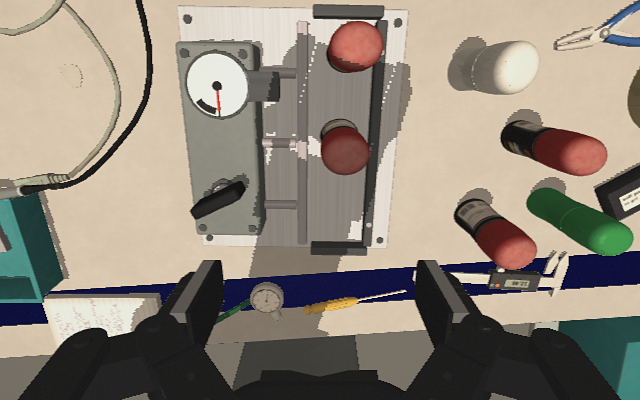

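The wrist view shows the needle (red) pointing to the front at (218,98) with the dark band left of it. The screw bar is at (218,199), old_a is at (344,147) and old_b at (355,46). The rail runs from (382,20) to (370,240) and the front stop is at (340,248). Next I'll measure the lane frame from the depth image and rays.

```bash
cat >> h.py <<'E'
def cloud(C,d):
    K,T=C;v,u=np.mgrid[:d.shape[0],:d.shape[1]]
    p=np.stack([(u-K[0,2])/K[0,0]*d,-(v-K[1,2])/K[1,1]*d,-d],-1)
    return (p-T[:3,3])@T[:3,:3]
E
python3 - <<'E'
from h import *
C=cam("wrist");d=np.load("pics/w1d.npy");im=cv2.imread("pics/w1.png")[:,:,::-1];H=hsv(im)
P=cloud(C,d)
for n,(u,v) in dict(bench=(440,60),plate=(280,30),floor=(340,210),plate2=(192,150),housing=(220,150),bar=(218,199),dial=(235,80),rail=(372,200),guide=(302,200),cap_a=(344,155),fstop=(340,248),bstop=(348,11)).items():print(n,P[v,u].round(1),H[v,u])
cs=[ray(C,u,v,8) for u,v in((180,7),(409,12),(388,247),(202,245))]
print(np.round(cs,1)[:, :2].tolist(),[np.linalg.norm(cs[i]-cs[i-1]).round(1) for i in range(4)])
V=H[...,2];u0=np.arange(640)
# rail & guide edges per row via darkness/height
for v in (60,100,200,220,230):
    z=P[v,:,2];print(v,"rail dark",np.where((V[v]<75)&(u0>360)&(u0<400))[0][[0,-1]],"guide",np.where((z>18)&(u0>285)&(u0<330))[0][[0,-1]] if ((z>18)&(u0>285)&(u0<330)).any() else None)
m=(V<75);print([b for b in blobs(m[235:262,300:380],30)],[b for b in blobs(m[0:25,300:395],30)])
b=np.zeros(m.shape,bool);b[165:230,180:255]=(P[165:230,180:255,2]>78)
pts=np.argwhere(b)[:,::-1].astype(float);w=np.array([ray(C,*p,87)[:2] for p in pts]);r=cv2.minAreaRect(w.astype(np.float32));print("bar",len(w),r,cv2.boxPoints(r).round(1).tolist())
E
```

```text
bench [ 6.374e+02 -2.126e+02  2.000e-01] [ 17  47 216]
plate [678.2 -52.2   6.9] [ 18  16 232]
floor [483.1 -99.    8.7] [ 17  29 142]
plate2 [575.   41.7  50.4] [ 26  25 142]
housing [572.8  14.5  50.6] [ 30  22 141]
bar [535.4  12.9  87.3] [18 30 42]
dial [635.3 -11.5  54.4] [ 34   9 235]
rail [ 499.  -134.2   25.9] [17 24 94]
guide [505.5 -57.5  26. ] [ 10  33 117]
cap_a [ 572.5 -101.6  114. ] [  5 120 119]
fstop [441.9 -95.4  24.4] [25 28 55]
bstop [ 686.2 -118.1   26.8] [17 24 95]
[[706.1, 41.2], [683.3, -178.6], [429.5, -154.1], [451.1, 70.7]] [np.float64(256.7), np.float64(220.9), np.float64(255.0), np.float64(225.8)]Traceback (most recent call last):
  File "<stdin>", line 10, in <module>
IndexError: index 0 is out of bounds for axis 0 with size 0
```

```bash
cat >> h.py <<'E'
def prof(name,q,lo,hi): print(name,len(q),"pct",np.percentile(q[:,0],[2,50,98]).round(1),np.percentile(q[:,1],[2,50,98]).round(1))
E
python3 - <<'E'
from h import *
C=cam("wrist");d=np.load("pics/w1d.npy");im=cv2.imread("pics/w1.png")[:,:,::-1]
P=cloud(C,d).reshape(-1,3);z=P[:,2]
top=P[(z>24.5)&(z<27.5)&(P[:,0]>430)&(P[:,0]<720)&(P[:,1]>-190)&(P[:,1]<70)]
# rail: dir fit
g=top[(abs(top[:,1]+0.1*(top[:,0]-505)+57.5)<12)&(top[:,0]>460)&(top[:,0]<680)]
r=top[(abs(top[:,1]+0.1*(top[:,0]-499)+133)<12)&(top[:,0]>470)&(top[:,0]<660)]
for n,q in(("guide",g),("rail",r)):
    f=np.polyfit(q[:,0],q[:,1],1);res=q[:,1]-np.polyval(f,q[:,0]);print(n,len(q),f,np.degrees(np.arctan(f[0])),np.percentile(res,[1,99]))
yaw=np.arctan(np.polyfit(g[:,0],g[:,1],1)[0])
c,s=np.cos(yaw),np.sin(yaw);L=lambda p:np.c_[p[:,0]*c+p[:,1]*s,-p[:,0]*s+p[:,1]*c]
t=L(top);gy=np.median(L(g)[:,1]);ry=np.median(L(r)[:,1]);print("gy,ry",gy,ry)
st=t[(t[:,1]>ry+10)&(t[:,1]<gy-10)]
print(np.histogram(st[:,0],bins=np.arange(440,760,4)))
b=P[(z>83)&(z<90)&(abs(P[:,0]-535)<40)&(abs(P[:,1]-13)<40)][:,:2];rr=cv2.minAreaRect(b.astype(np.float32));print("bar",rr,cv2.boxPoints(rr).round(1).tolist())
for n,x,y in(("a",570,-101),("b",651,-114),("n1",550,-296),("n2",465,-251)):
    q=P[(z>40)&(abs(P[:,0]-x)<45)&(abs(P[:,1]-y)<45)];print(n,len(q),q[:,2].max() if len(q) else 0);q=q[q[:,2]>95]
    if len(q):print(np.median(q[:,:2],0),np.ptp(q[:,:2],axis=0))
E
```

```text
guide 1922 [-0.10035291 -6.36219426] -5.730612266305634 [-4.81132028  4.97205295]
rail 1521 [ -0.10574474 -78.54814217] -6.036294664640495 [-4.89036273  5.08827185]
gy,ry -6.729251126641305 -81.28119873101477
(array([ 97, 134, 101,   0,   0,   0,   0,   0,   0,   0,   0,   0,   0,
         0,   0,   0,   0,   0,   0,   0,   0,   0,   0,   0,   0,   0,
         0,   0,   0,   0,   0,   0,   0,   0,   1,   1,   3,   5,  12,
         0,   0,   0,   0,   0,   0,   0,   0,   0,   0,   0,   3,   3,
         2,   1,   3,   2,   0,   0,   0,   0,   0,   0, 124, 274, 269,
        10,   0,   0,   0,   0,   0,   0,   0,   0,   0,   0,   0,   0,
         0]), array([440, 444, 448, 452, 456, 460, 464, 468, 472, 476, 480, 484, 488,
       492, 496, 500, 504, 508, 512, 516, 520, 524, 528, 532, 536, 540,
       544, 548, 552, 556, 560, 564, 568, 572, 576, 580, 584, 588, 592,
       596, 600, 604, 608, 612, 616, 620, 624, 628, 632, 636, 640, 644,
       648, 652, 656, 660, 664, 668, 672, 676, 680, 684, 688, 692, 696,
       700, 704, 708, 712, 716, 720, 724, 728, 732, 736, 740, 744, 748,
       752, 756]))
bar ((530.1558837890625, 17.602787017822266), (12.287361145019531, 49.30767059326172), 20.687896728515625) [[515.7000122070312, 38.5], [533.0999755859375, -7.599999904632568], [544.5999755859375, -3.299999952316284], [527.2000122070312, 42.79999923706055]]
a 20068 318.84094031360786
[ 557.16571442 -121.50321581] [57.14691045 89.98871229]
b 3250 373.34852697332076
[ 644.11612144 -107.18871084] [34.43658738 47.6582668 ]
n1 3042 107.36927660706502
[ 553.18436232 -295.36669171] [33.23716384 37.7529499 ]
n2 2555 107.06609442619012
[ 468.12637758 -249.93027975] [33.08589348 37.32256092]
```

The lane geometry is consistent with the given sizes: yaw −5.85°, stops 240 mm apart, gap 64.5 mm (blade + 12.5), and bar 12×49 mm with its top at z = 87. Next I'll look at the blade tray.

```bash
for i in 1 2 3 4; do python3 -m crank '[[-0.06,-0.5,0,0,0,0,0],[-0.12,-1,0,0,0,0,0],[-0.12,-1,0,0,0,0,0]]' >/dev/null; done; python3 -m crank '[[-0.06,-0.22,0,0,0,0,0],[-0.06,-0.22,0,0,0,0,0],[-0.06,-0.22,0,0,0,0,0]]'
python3 - <<'E'
from h import *
C,im,d=snap("wrist","w2");P=cloud(C,d).reshape(-1,3);z=P[:,2]
A=(abs(P[:,0]-488)<90)&(abs(P[:,1]-358)<125)
for n,lo,hi in(("blade",8.5,13),("fin",70,80),("rim",39,45),("div",24,28)):
    b=P[A&(z>lo)&(z<hi)];
    r=cv2.minAreaRect(b[:,:2].astype(np.float32));print(n,len(b),np.round(r[0],1),np.round(r[1],1),r[2],np.median(b,0).round(1))
E
```

```text
time_s: 3.35
eef_pos: [532.3, 344.2, 404.7]
ee_rot: [0.0, 0.999, -0.042, 0.0]
force: [-0.2, -0.7, -0.1]
grip_width: 0.999
grip_force: 0.0
blade 2568 [485.4 370. ] [224.4 125.6] 85.76039123535156 [494.6 351.8  10.2]
fin 549 [486.4 350.3] [12.  45.8] 4.17051362991333 [487.5 349.8  73.6]
rim 4070 [489.7 351.6] [228.1 150.8] 86.01078033447266 [497.2 353.2  41.8]
div 815 [484.2 359. ] [201.2 125.6] 85.8514633178711 [451.7 400.6  25.9]
```

View pics/w2.png

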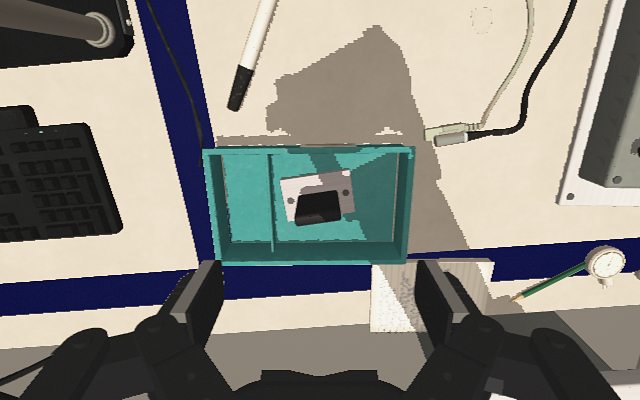

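The view shows the blade in the large compartment, with the fin at (318,208). The fin's depth-based size matches (12×45.8 mm, top at z≈74). I'll turn first, then compute the shift.

```bash
for i in 1 2; do python3 -m crank '[[0,0,0,0,0,-0.19,0],[0,0,0,0,0,-0.38,0],[0,0,0,0,0,-0.57,0],[0,0,0,0,0,-0.76,0],[0,0,0,0,0,-1,0],[0,0,0,0,0,-1,0]]'>/dev/null; done; python3 -m crank '[[0,0,0,0,0,-0.1,0],[0,0,0,0,0,-0.2,0],[0,0,0,0,0,-0.2,0]]'
python3 -c "
from h import *
print(move_for((486.4,350.3,217),np.radians(4.2)))"
```

```text
time_s: 4.9
eef_pos: [532.2, 344.4, 404.9]
ee_rot: [0.0, 0.681, 0.732, -0.0]
force: [0.1, 0.5, -0.5]
grip_width: 0.997
grip_force: 0.0
(array([ 0.092, -0.453,  1.879]), array([ 0.   ,  0.   , -0.002]), np.float64(0.31805543201961894))
```

```bash
python3 -m crank '[[0.05,-0.25,0.45,0,0,0,0],[0.092,-0.453,0.9,0,0,0,0],[0.092,-0.453,0.9,0,0,0,0],[0.092,-0.453,0.9,0,0,0,0]]'; python3 -m crank '[[0,0,0.4,0,0,0,0],[0,0,0.8,0,0,0,0],[0,0,0.97,0,0,0,0],[0,0,0.97,0,0,0,0]]'
python3 -m crank '[[0,0,0,0,0,0,1],[0,0,0,0,0,0,1],[0,0,0,0,0,0,1],[0,0,0,0,0,0,1],[0,0,0,0,0,0,1],[0,0,0,0,0,0,1],[0,0,0,0,0,0,1],[0,0,0,0,0,0,1]]' 50
python3 -m crank '[[0,0,-0.3,0,0,0,1],[0,0,-0.7,0,0,0,1],[0,0,-1,0,0,0,1],[0,0,-1,0,0,0,1]]'
```

```text
time_s: 5.3
eef_pos: [486.2, 351.3, 315.1]
ee_rot: [0.0, 0.682, 0.732, -0.0]
force: [0.5, -0.4, 1.1]
grip_width: 1.0
grip_force: 0.0
time_s: 5.7
eef_pos: [486.9, 351.3, 217.3]
ee_rot: [-0.0, 0.682, 0.732, -0.0]
force: [-0.4, -0.3, 1.1]
grip_width: 0.998
grip_force: 0.0
time_s: 6.5
eef_pos: [485.9, 351.8, 218.2]
ee_rot: [0.0, 0.681, 0.732, 0.0]
force: [-0.1, -0.4, 6.3]
grip_width: 0.134
grip_force: 50.1
time_s: 6.9
eef_pos: [486.1, 352.0, 321.5]
ee_rot: [0.001, 0.681, 0.732, 0.003]
force: [0.3, -0.2, -2.0]
grip_width: 0.129
grip_force: 49.5
```

```bash
for i in 1 2; do python3 -m crank '[[0,0,0,0,0,0.19,1],[0,0,0,0,0,0.38,1],[0,0,0,0,0,0.57,1],[0,0,0,0,0,0.76,1],[0,0,0,0,0,1,1],[0,0,0,0,0,1,1]]'>/dev/null; done; python3 -m crank '[[0,0,0,0,0,0.1,1],[0,0,0,0,0,0.22,1],[0,0,0,0,0,0.22,1]]'
for i in 1 2 3 4; do python3 -m crank '[[0.05,0.4,0,0,0,0,1],[0.13,0.8,0,0,0,0,1],[0.14,1,0,0,0,0,1]]' >/dev/null; done
python3 -c "
from h import *
print(move_for((499.1,-97.7,224.5),np.radians(-95.85)),status.sense()['grip_width'])"
```

```text
time_s: 8.4
eef_pos: [485.6, 351.7, 316.1]
ee_rot: [0.001, 0.999, -0.051, -0.001]
force: [0.0, -0.0, -2.3]
grip_width: 0.128
grip_force: 49.3
(array([0.021, 0.432, 0.924]), array([0.   , 0.001, 0.003]), np.float64(1.3296802522319808)) 0.13256289379399913
```

```bash
python3 -m crank '[[0.02,0.25,0,0,0,0,1],[0.02,0.425,0,0,0,0,1],[0.02,0.425,0.3,0,0,0,1],[0.02,0.425,0.55,0,0,0,1],[0.02,0.425,0.55,0,0,0,1]]'
python3 -c "
from h import *
C,im,d=snap('wrist','w3')
print(move_for((499.1,-97.0,224.5),np.radians(-95.85)))
P=cloud(C,d)
for v,u in((250,340),):pass
q=P.reshape(-1,3);c,s=np.cos(np.radians(-5.85)),np.sin(np.radians(-5.85))
L=np.c_[q[:,0]*c+q[:,1]*s-571.5,-q[:,0]*s+q[:,1]*c+76.3,q[:,2]]
for lo,hi in((44,58),(80,118)):
  m=(L[:,2]>lo)&(L[:,2]<hi)&(L[:,0]>-115)&(L[:,0]<-25)&(abs(L[:,1]-26)<45);b=L[m]
  if len(b):print(lo,len(b),np.percentile(b,[2,50,98],axis=0).round(1).tolist())
"
```

```text
time_s: 10.1
eef_pos: [498.2, -94.1, 259.4]
ee_rot: [-0.001, 0.999, -0.049, -0.003]
force: [-0.8, 0.3, -1.6]
grip_width: 0.136
grip_force: 49.7
(array([0.007, 0.028, 0.37 ]), array([-0.002,  0.005,  0.004]), np.float64(1.2515620306904989))
44 6650 [[-82.7, 9.4, 47.6], [-49.4, 34.3, 51.2], [-30.9, 59.5, 52.5]]
80 5623 [[-89.4, 16.7, 85.3], [-59.3, 34.2, 113.7], [-47.3, 52.0, 116.9]]
```

View pics/w3.png

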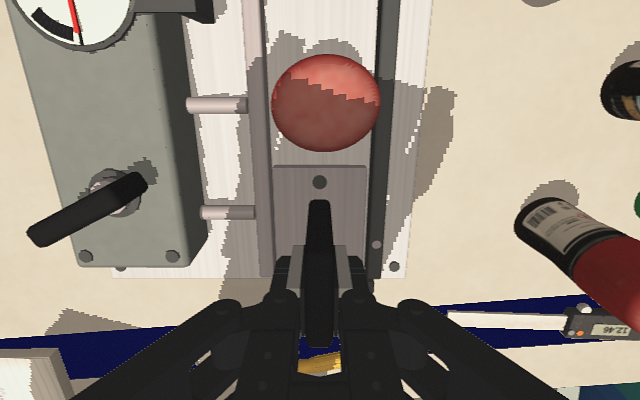

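The blade hangs over the lane between guide and rail, with its plate at (319,220) ahead of bottle a. Its centre is 34 mm from the rail face, so I'll shift 3 mm towards the rail, lower it and release.

```bash
python3 -m crank '[[0.0,0.03,0.1,0,0,0,1],[0,0.03,0.2,0,0,0,1],[0,0.03,0.27,0,0,0,1],[0,0.03,0.32,0,0,0,1],[0,0.03,0.35,0,0,0,1],[0,0.03,0.36,0,0,0,1],[0,0.03,0.36,0,0,0,1]]'; python3 -m crank '[[0,0,0,0,0,0,0.4],[0,0,0,0,0,0,0.4],[0,0,0,0,0,0,0.4],[0,0,0,0,0,0,0.4]]';python3 -m crank '[[0,0,-0.4,0,0,0,0.4],[0,0,-0.8,0,0,0,0.4],[0,0,-1,0,0,0,0.4],[0,0,-1,0,0,0,0.4]]'
python3 - <<'E'
from h import *
C,im,d=snap("wrist","w4");q=cloud(C,d).reshape(-1,3);c,s=np.cos(np.radians(-5.85)),np.sin(np.radians(-5.85))
L=np.c_[q[:,0]*c+q[:,1]*s-571.5,-q[:,0]*s+q[:,1]*c+76.3,q[:,2]]
def near(lo,hi,x,y,w):return q[(L[:,2]>lo)&(L[:,2]<hi)&(abs(L[:,0]-x)<w)&(abs(L[:,1]-y)<w)]
b=near(14.5,18.5,-66,31,30);print("plate pts",len(b),np.median(b[:,2]) if len(b) else 0)
b=near(76,84,-66,31,45)
if len(b):
  r=cv2.minAreaRect(b[:,:2].astype(np.float32));print("fin",r)
b=near(84,90,-46,147,45);r=cv2.minAreaRect(b[:,:2].astype(np.float32));print("bar",r)
print(move_for((530.2,17.6,231),np.radians(20.7)))
E
```

```text
time_s: 10.85
eef_pos: [498.9, -97.3, 226.8]
ee_rot: [0.0, 0.999, -0.05, 0.0]
force: [0.2, -0.5, -1.6]
grip_width: 0.133
grip_force: 49.9
time_s: 11.25
eef_pos: [498.9, -97.3, 226.9]
ee_rot: [0.0, 0.999, -0.05, 0.0]
force: [0.1, -0.2, -0.8]
grip_width: 0.598
grip_force: 0.0
time_s: 11.65
eef_pos: [499.2, -97.4, 329.5]
ee_rot: [0.001, 0.999, -0.05, 0.003]
force: [-0.1, 0.8, -0.6]
grip_width: 0.602
grip_force: 0.0
plate pts 2882 15.731464768016625
fin ((496.6723327636719, -96.43561553955078), (11.728841781616211, 45.087646484375), 84.7322006225586)
bar ((530.07568359375, 17.996150970458984), (11.928121566772461, 49.86116409301758), 21.15177345275879)
(array([ 0.195, -1.175,  0.965]), array([-1.000e-03, -3.000e-03,  1.412e+00]), np.float64(1.247614394602262))
```

```bash
for i in 1 2; do python3 -m crank '[[0,-0.2,0,0,0,-0.19,0.4],[0,-0.3,0,0,0,-0.38,0.4],[0,-0.4,0,0,0,-0.57,0.4],[0,-0.4,0,0,0,-0.76,0.4],[0,-0.4,0,0,0,-1,0.4],[0,-0.4,0,0,0,-1,0.4]]'>/dev/null; done; python3 -m crank '[[0,0,0,0,0,-0.19,0.4],[0,0,0,0,0,-0.38,0.4],[0,0,0,0,0,-0.59,0.4],[0,0,0,0,0,-0.59,0.4]]'
python3 -c "
from h import *
print(move_for((530.1,17.8,231),np.radians(21)))"
```

```text
time_s: 13.3
eef_pos: [477.4, -26.5, 325.4]
ee_rot: [-0.001, 0.567, 0.824, -0.0]
force: [1.3, 0.2, -0.7]
grip_width: 0.599
grip_force: 0.0
(array([0.224, 0.653, 0.943]), array([-0.003, -0.002, -0.002]), np.float64(-0.6661205682758664))
```

```bash
python3 -m crank '[[0.1,0.3,0,0,0,0,0.4],[0.224,0.653,0,0,0,0,0.4],[0.224,0.653,0.4,0,0,0,0.4],[0.224,0.653,0.8,0,0,0,0.4],[0.224,0.653,0.94,0,0,0,0.4],[0.224,0.653,0.94,0,0,0,0.4]]'
python3 -m crank '[[0,0,0,0,0,0,1],[0,0,0,0,0,0,1],[0,0,0,0,0,0,1],[0,0,0,0,0,0,1],[0,0,0,0,0,0,1]]' 30
for i in 1 2 3; do python3 -m crank '[[0,0,0,0,0,0.17,1],[0,0,0,0,0,0.34,1],[0,0,0,0,0,0.51,1],[0,0,0,0,0,0.68,1],[0,0,0,0,0,0.85,1],[0,0,0,0,0,1,1],[0,0,0,0,0,1,1]]'; done
python3 - <<'E'
from h import *
C,im,d=snap("wrist","w5")
E
```

```text
time_s: 13.9
eef_pos: [529.9, 17.7, 229.8]
ee_rot: [-0.003, 0.569, 0.822, -0.001]
force: [0.6, -1.0, -0.3]
grip_width: 0.599
grip_force: 0.0
time_s: 14.4
eef_pos: [530.6, 17.4, 233.9]
ee_rot: [0.001, 0.568, 0.823, -0.0]
force: [-3.8, -1.1, 6.0]
grip_width: 0.132
grip_force: 33.5
time_s: 15.1
eef_pos: [530.4, 17.4, 233.8]
ee_rot: [0.0, 0.841, 0.542, -0.0]
force: [-6.3, -2.7, 7.6]
grip_width: 0.139
grip_force: 33.8
time_s: 15.8
eef_pos: [530.2, 17.6, 233.8]
ee_rot: [0.0, 0.984, 0.179, -0.001]
force: [-7.7, -0.4, 8.6]
grip_width: 0.13
grip_force: 34.0
time_s: 16.5
eef_pos: [530.2, 17.9, 233.8]
ee_rot: [-0.0, 0.977, -0.211, -0.001]
force: [-7.0, 2.6, 11.4]
grip_width: 0.136
grip_force: 34.1
```

View pics/w5.png

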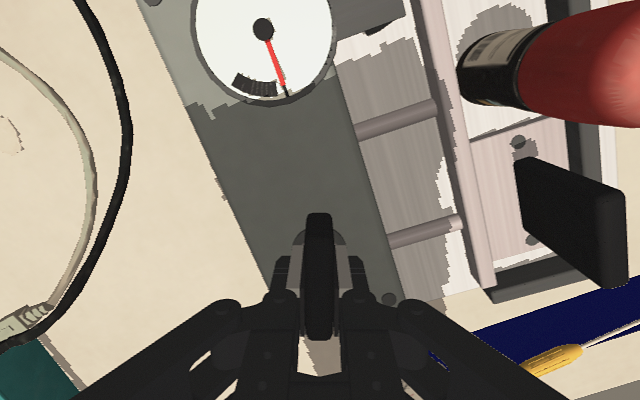

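The dial shows the needle still at the tick, and the blade is lying in the lane. I'll turn another 45°.

```bash
python3 -m crank '[[0,0,0,0,0,0.17,1],[0,0,0,0,0,0.34,1],[0,0,0,0,0,0.51,1],[0,0,0,0,0,0.68,1],[0,0,0,0,0,0.85,1],[0,0,0,0,0,1,1],[0,0,0,0,0,1,1]]'
cat >> h.py <<'E'
def needle(name=None):
    "needle angle rel. to lane -x (front), clockwise seen from above, dial face plane z=56; wrist cam"
    C,im,d=snap("wrist",name);H=hsv(im);P=cloud(C,d)
    m=((H[...,0]<6)|(H[...,0]>174))&(H[...,1]>150)&(H[...,2]>120)&(P[...,2]>50)&(P[...,2]<66)
    l,a=max(((c,b) for c,b,_ in blobs(m,1)),key=lambda t:t[1]) if m.any() else (None,0)
    n,lab,s,c=cv2.connectedComponentsWithStats(m.astype(np.uint8));k=1+np.argmax(s[1:,4]);v,u=np.nonzero(lab==k)
    w=np.array([ray(C,x,y,58)[:2] for x,y in zip(u,v)],np.float32)
    vx,vy,x0,y0=cv2.fitLine(w,cv2.DIST_L2,0,.01,.01).ravel()
    if vx>0: vx,vy=-vx,-vy
    th=np.radians(-5.85);f=np.array([-np.cos(th),-np.sin(th)])
    ang=np.arctan2(vy,vx)-np.arctan2(f[1],f[0]);ang=(ang+np.pi)%(2*np.pi)-np.pi
    return -ang,len(w),np.ptp(w,axis=0)
E
python3 -c "
from h import *
print(needle('w6'),status.sense()['joints'][5])"
```

```text
time_s: 17.25
eef_pos: [530.3, 18.1, 233.9]
ee_rot: [-0.0, 0.822, -0.569, -0.001]
force: [-5.8, 5.1, 7.7]
grip_width: 0.134
grip_force: 33.9
(np.float64(0.017823411879374973), 195, array([18.119019,  4.041243], dtype=float32)) 2.5921245377631816
```

View pics/w6.png

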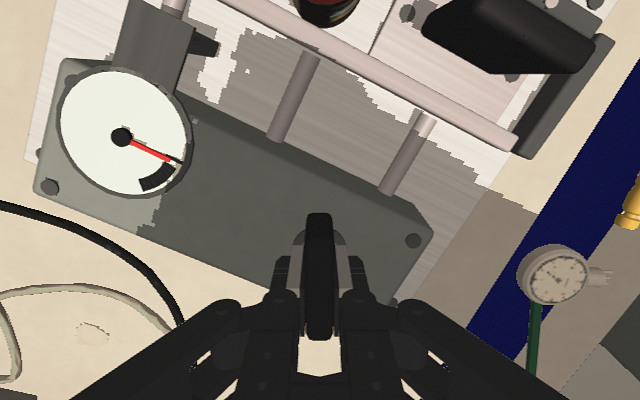

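The needle is at the tick (0.02 rad) and the guide is about at contact after 180°. I'll regrasp half a turn back.

```bash
python3 -m crank '[[0,0,0,0,0,0,0.4],[0,0,0,0,0,0,0.4],[0,0,0,0,0,0,0.4],[0,0,-0.3,0,0,0,0.4],[0,0,-0.6,0,0,0,0.4],[0,0,-0.6,0,0,0,0.4]]'
for i in 1 2 3 4; do python3 -m crank '[[0,0,0,0,0,-0.19,0.4],[0,0,0,0,0,-0.38,0.4],[0,0,0,0,0,-0.57,0.4],[0,0,0,0,0,-0.76,0.4],[0,0,0,0,0,-0.95,0.4],[0,0,0,0,0,-1,0.4]]'>/dev/null; done
python3 - <<'E'
from h import *
print(needle("w7"))
C,im,d=snap("wrist");q=cloud(C,d).reshape(-1,3);b=q[(q[:,2]>84)&(q[:,2]<90)&(abs(q[:,0]-530)<40)&(abs(q[:,1]-18)<40)]
print(len(b),cv2.minAreaRect(b[:,:2].astype(np.float32)) if len(b)>5 else 0)
print(move_for((530.1,17.8,233),np.radians(21)))
E
```

```text
time_s: 17.9
eef_pos: [531.4, 17.4, 296.3]
ee_rot: [-0.001, 0.823, -0.568, 0.003]
force: [0.4, -0.0, -0.6]
grip_width: 0.598
grip_force: 0.0
(np.float64(0.03555221742136716), 59, array([15.899475 ,  3.8023398], dtype=float32))
1561 ((529.5264892578125, 18.30048370361328), (11.447441101074219, 50.5330696105957), 20.415016174316406)
(array([ 0.004, -0.003,  0.591]), array([-0.001, -0.   , -0.004]), np.float64(-0.5509196892226507))
```

```bash
python3 -m crank '[[0,0,0.3,0,0,0,0.4],[0,0,0.55,0,0,0,0.4],[0,0,0.59,0,0,0,0.4],[0,0,0.59,0,0,0,1],[0,0,0.59,0,0,0,1],[0,0,0.59,0,0,0,1],[0,0,0.59,0,0,0,1],[0,0,0.59,0,0,0,1]]' 30
python3 -m crank '[[0,0,0,0,0,0.15,1],[0,0,0,0,0,0.3,1],[0,0,0,0,0,0.4,1],[0,0,0,0,0,0.5,1],[0,0,0,0,0,0.5,1],[0,0,0,0,0,0.5,1]]'
python3 -c "
from h import *
print(needle('w8'),status.sense()['joints'][5])"
```

```text
time_s: 21.2
eef_pos: [530.6, 17.4, 235.0]
ee_rot: [0.001, 0.568, 0.823, -0.0]
force: [-4.1, -2.9, 6.4]
grip_width: 0.135
grip_force: 33.4
time_s: 21.8
eef_pos: [530.5, 17.3, 235.0]
ee_rot: [0.0, 0.718, 0.697, -0.0]
force: [-5.5, -2.7, 7.9]
grip_width: 0.135
grip_force: 33.5
(np.float64(0.291359617171123), 140, array([17.098938,  8.880215], dtype=float32)) -0.15777699942161882
```

```bash
python3 -m crank '[[0,0,0,0,0,0.15,1],[0,0,0,0,0,0.3,1],[0,0,0,0,0,0.3,1],[0,0,0,0,0,0.3,1]]'
python3 -c "
from h import *
print(needle('w9'),status.sense()['joints'][5])"
```

```text
time_s: 22.25
eef_pos: [530.4, 17.3, 235.0]
ee_rot: [0.0, 0.794, 0.607, -0.0]
force: [-6.9, -2.8, 7.1]
grip_width: 0.133
grip_force: 33.6
(np.float64(0.5158955592487597), 151, array([15.56842 , 11.715794], dtype=float32)) 0.07782986903398247
```

View pics/w9.png

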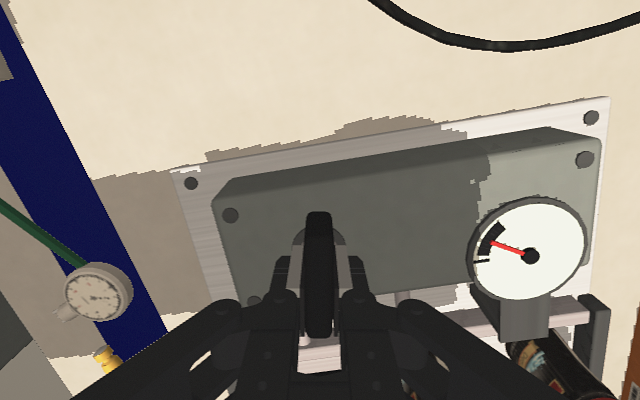

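The needle is in the middle of the dark band, about 0.5 rad. I'll release, lift and turn back toward the lane's direction.

```bash
python3 -m crank '[[0,0,0,0,0,0,0.4],[0,0,0,0,0,0,0.4],[0,0,0,0,0,0,0.4],[0,0,-0.3,0,0,0,0.4],[0,0,-0.6,0,0,0,0.4],[0,0,-0.95,0,0,0,0.4],[0,0,-0.95,0,0,0,0.4]]'
python3 -m crank '[[0,0,0,0,0,0.19,0.4],[0,0,0,0,0,0.38,0.4],[0,0,0,0,0,0.57,0.4],[0,0,0,0,0,0.76,0.4],[0,0,0,0,0,0.95,0.4],[0,0,0,0,0,0.95,0.4]]'
python3 -m crank '[[0,0,0,0,0,0.19,0.4],[0,0,0,0,0,0.38,0.4],[0,0,0,0,0,0.57,0.4],[0,0,0,0,0,0.76,0.4],[0,0,0,0,0,0.82,0.4],[0,0,0,0,0,0.82,0.4]]' >/dev/null
python3 - <<'E'
from h import *
print(needle("w10"),status.sense()["eef_pos"])
C,im,d=snap("wrist");q=cloud(C,d).reshape(-1,3)
b=q[(q[:,2]>77)&(q[:,2]<83)&(abs(q[:,0]-497)<50)&(abs(q[:,1]+97)<30)]
r=cv2.minAreaRect(b[:,:2].astype(np.float32));print(len(b),r,np.median(b[:,2]))
print(move_for((r[0][0],r[0][1],226),np.radians(-95.5)))
E
```

```text
time_s: 23.0
eef_pos: [531.3, 17.6, 333.1]
ee_rot: [0.003, 0.794, 0.607, 0.003]
force: [-0.4, -0.6, -0.4]
grip_width: 0.602
grip_force: 0.0
time_s: 23.6
eef_pos: [530.6, 17.6, 328.2]
ee_rot: [-0.0, 0.961, 0.275, -0.0]
force: [-0.3, -0.3, -0.6]
grip_width: 0.602
grip_force: 0.0
(np.float64(0.5206586856220508), 65, array([14.782959, 10.835777], dtype=float32)) [530.62324401  17.59448049 328.416447  ]
927 ((497.56927490234375, -99.87815856933594), (12.481948852539062, 45.218666076660156), 84.45259857177734) 79.2920268314872
(array([-0.235,  1.198,  1.025]), array([-0.   ,  0.   ,  0.019]), np.float64(1.4638554431281536))
```

Needle at 0.52 with the blade released: step 1 is met. Now I'll pick the blade up.

```bash
python3 -m crank '[[-0.1,0.4,0,0,0,0,0.4],[-0.2,0.8,0,0,0,0.019,0.4],[-0.235,1,0,0,0,0.019,0.4],[-0.235,1,0,0,0,0.019,0.4]]' >/dev/null
python3 -m crank '[[0,0.198,0,0,0,0,0.4],[0,0.198,0.3,0,0,0,0.4],[0,0.198,0.7,0,0,0,0.4],[0,0.198,1,0,0,0,0.4],[0,0.198,1,0,0,0,0.4]]'
python3 -m crank '[[0,0,0,0,0,0,1],[0,0,0,0,0,0,1],[0,0,0,0,0,0,1],[0,0,0,0,0,0,1],[0,0,0,0,0,0,1]]' 50
python3 -m crank '[[0,0,-0.15,0,0,0,1],[0,0,-0.3,0,0,0,1],[0,0,-0.6,0,0,0,1],[0,0,-1,0,0,0,1],[0,0,-1,0,0,0,1]]'
python3 -c "
from h import *
print(move_for((486.3,352,219),np.radians(4.2)))"
```

```text
time_s: 25.2
eef_pos: [496.1, -98.7, 225.5]
ee_rot: [-0.001, 0.999, -0.049, -0.003]
force: [0.4, -0.5, 0.7]
grip_width: 0.6
grip_force: 0.0
time_s: 25.7
eef_pos: [497.2, -100.2, 230.2]
ee_rot: [0.001, 0.999, -0.05, 0.002]
force: [-1.4, -2.6, 8.2]
grip_width: 0.13
grip_force: 51.6
time_s: 26.2
eef_pos: [497.4, -99.8, 333.6]
ee_rot: [0.002, 0.999, -0.05, 0.004]
force: [0.1, -0.4, -2.9]
grip_width: 0.128
grip_force: 50.3
(array([-0.568, -4.488,  1.129]), array([-0.005, -0.012,  1.78 ]), np.float64(1.2404361507832968))
```

```bash
for i in 1 2 3 4; do python3 -m crank '[[-0.05,-0.4,0,0,0,0,1],[-0.13,-0.8,0,0,0,0,1],[-0.14,-1,0,0,0,0,1]]' >/dev/null; done
for i in 1 2; do python3 -m crank '[[0,0,0,0,0,-0.19,1],[0,0,0,0,0,-0.38,1],[0,0,0,0,0,-0.57,1],[0,0,0,0,0,-0.76,1],[0,0,0,0,0,-1,1],[0,0,0,0,0,-1,1]]'>/dev/null; done; python3 -m crank '[[0,0,0,0,0,-0.1,1],[0,0,0,0,0,-0.22,1],[0,0,0,0,0,-0.22,1]]'
python3 -c "
from h import *
print(move_for((486.3,351,224.5),np.radians(4.2)))"
```

```text
time_s: 28.9
eef_pos: [480.6, 303.8, 328.0]
ee_rot: [-0.0, 0.68, 0.733, -0.001]
force: [-0.3, -0.4, -1.6]
grip_width: 0.13
grip_force: 50.3
(array([0.467, 0.093, 1.034]), array([-0.002,  0.   ,  0.001]), np.float64(0.2834247600274934))
```

```bash
python3 -m crank '[[0.2,0.05,0,0,0,0,1],[0.467,0.093,0,0,0,0,1],[0.467,0.093,0.4,0,0,0,1],[0.467,0.093,0.7,0,0,0,1],[0.467,0.093,0.9,0,0,0,1],[0.467,0.093,0.95,0,0,0,1],[0.467,0.093,0.99,0,0,0,1],[0.467,0.093,1,0,0,0,1]]'
python3 -m crank '[[0,0,0.02,0,0,0,1],[0,0,0.02,0,0,0,1],[0,0,0.02,0,0,0,0.4],[0,0,0.02,0,0,0,0.4],[0,0,0.02,0,0,0,0.4],[0,0,0.02,0,0,0,0.4]]'
python3 -m crank '[[0,0,-0.4,0,0,0,0.4],[0,0,-0.8,0,0,0,0.4],[0,0,-1,0,0,0,0.4],[0,0,-1,0,0,0,0.4]]'
python3 -m crank '[[0,0,-0.6,0,0,0.19,0],[0,0,-0.6,0,0,0.38,0],[0,0,-0.6,0,0,0.57,0],[0,0,-0.6,0,0,0.76,0],[0,0,-0.6,0,0,1,0],[0,0,-0.6,0,0,1,0]]'
python3 - <<'E'
from h import *
C,im,d=snap("wrist","w11");P=cloud(C,d).reshape(-1,3);z=P[:,2]
A=(abs(P[:,0]-488)<56)&(abs(P[:,1]-350)<60)
for n,lo,hi in(("plate",9,12),("fin",71,78)):
    b=P[A&(z>lo)&(z<hi)];r=cv2.minAreaRect(b[:,:2].astype(np.float32));print(n,len(b),r,np.median(b,0).round(1))
E
```

```text
time_s: 29.7
eef_pos: [486.9, 351.1, 229.3]
ee_rot: [0.0, 0.681, 0.732, 0.001]
force: [-0.2, -0.6, -1.8]
grip_width: 0.131
grip_force: 50.2
time_s: 30.3
eef_pos: [486.7, 351.1, 226.9]
ee_rot: [0.0, 0.681, 0.733, 0.0]
force: [0.7, -0.3, -0.5]
grip_width: 0.597
grip_force: 0.0
time_s: 30.7
eef_pos: [486.9, 351.2, 330.0]
ee_rot: [0.001, 0.681, 0.733, 0.003]
force: [-0.2, -0.4, 0.1]
grip_width: 0.602
grip_force: 0.0
time_s: 31.3
eef_pos: [486.7, 351.0, 385.3]
ee_rot: [-0.0, 0.91, 0.414, -0.001]
force: [-0.1, -0.1, 0.6]
grip_width: 1.0
grip_force: 0.0
plate 2302 ((485.6316833496094, 350.3174743652344), (108.95405578613281, 111.82599639892578), 85.69599151611328) [495.4 361.8  10.1]
fin 671 ((486.1067199707031, 351.7463684082031), (12.190731048583984, 45.85350799560547), 3.8420159816741943) [486.5 352.9  73.7]
```

The blade is flat in its compartment: the fin is at (486,352) and its top at z = 73.7, as at the start. Now back over the lane for the bottles.

```bash
python3 -m crank '[[0,0,0,0,0,0.19,0],[0,0,0,0,0,0.38,0],[0,0,0,0,0,0.57,0],[0,0,0,0,0,0.76,0],[0,0,0,0,0,0.95,0],[0,0,0,0,0,1,0]]'>/dev/null; python3 -m crank '[[0,0,0,0,0,0.19,0],[0,0,0,0,0,0.216,0],[0,0,0,0,0,0.216,0]]'>/dev/null
for i in 1 2 3 4; do python3 -m crank '[[0.1,0.4,0,0,0,0,0],[0.2,0.8,0,0,0,0,0],[0.26,1.0,0,0,0,0,0]]' >/dev/null; done
python3 -m crank '[[0,0.2,-0.2,0,0,0,0],[0,0.3,-0.2,0,0,0,0],[0,0.3,-0.2,0,0,0,0]]'
cat >> h.py <<'E'
TH=np.radians(-5.85);CT,ST=np.cos(TH),np.sin(TH)
def lane(q): return np.c_[q[:,0]*CT+q[:,1]*ST-571.5,-q[:,0]*ST+q[:,1]*CT+50,q[:,2]]
def unlane(x,y): x,y=x+571.5,y-50; return np.array([x*CT-y*ST,x*ST+y*CT])
def caps(name=None):
    C,im,d=snap("wrist",name);P=cloud(C,d);H=hsv(im)
    red=((H[...,0]<9)|(H[...,0]>172))&(H[...,1]>95)
    m=red&(P[...,2]>96)&(P[...,2]<120);n,l,s,c=cv2.connectedComponentsWithStats(m.astype(np.uint8))
    for i in range(1,n):
        if s[i,4]<80: continue
        q=P[l==i];q=q[q[:,2]>q[:,2].max()-14];r=cv2.minAreaRect(q[:,:2].astype(np.float32))
        L=lane(np.array([[*r[0],0]]))[0]
        print("px",c[i].round(),"n",len(q),"ztop",q[:,2].max().round(1),"w",np.round(r[0],1),"size",np.round(r[1],1),"ang",round(r[2],1),"lane",L[:2].round(1))
E
python3 -c "
from h import *
caps('w12')"
```

```text
time_s: 33.75
eef_pos: [548.7, -87.7, 406.2]
ee_rot: [0.0, 0.999, -0.048, 0.0]
force: [-0.3, 0.3, -0.1]
grip_width: 1.0
grip_force: 0.0
px [343.  46.] n 2060 ztop 115.5 w [ 650.7 -115.3] size [36.3 34.9] ang 51.2 lane [87.6  1.6]
px [336. 152.] n 1522 ztop 115.9 w [ 571.4 -103.5] size [37.5 32.3] ang 84.7 lane [7.5 5.3]
px [572. 152.] n 1517 ztop 107.0 w [ 552.3 -298.6] size [36.8 33.5] ang 44.4 lane [   8.4 -190.8]
px [507. 249.] n 1141 ztop 107.2 w [ 466.  -252.1] size [30.5 38.1] ang 33.3 lane [ -82.3 -153.3]
```

View pics/w12.png

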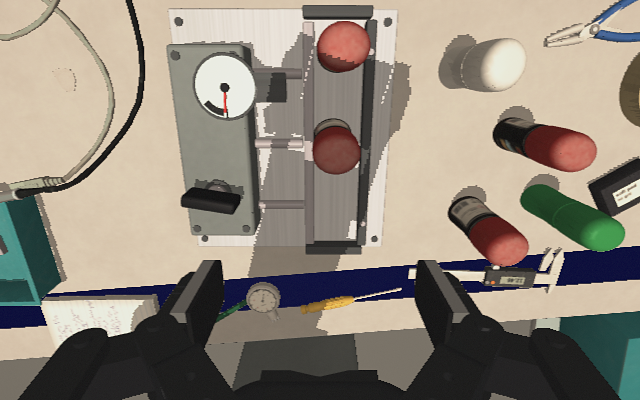

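The picture shows old_a at (336,150), old_b at (343,46), the new bottles at (550,147) and (490,232), and green and white ones which stay. The needle is back at the tick. I'll go for old_a first.

```bash
python3 -c "
from h import *
print(move_for((*unlane(7,3),237),TH-np.pi/2))"
```

```text
(array([0.238, 0.168, 1.688]), array([-0.001,  0.001,  0.008]), np.float64(1.2983930116935787))
```

```bash
python3 -m crank '[[0.15,0.1,0.2,0,0,0,0],[0.24,0.168,0.6,0,0,0,0],[0.24,0.168,0.9,0,0,0,0],[0.24,0.168,0.9,0,0,0,0]]'; python3 -m crank '[[0,0,0.3,0,0,0,0],[0,0,0.6,0,0,0,0],[0,0,0.79,0,0,0,0],[0,0,0.79,0,0,0,0],[0,0,0.79,0,0,0,1],[0,0,0.79,0,0,0,1],[0,0,0.79,0,0,0,1],[0,0,0.79,0,0,0,1],[0,0,0.79,0,0,0,1]]' 30
python3 -m crank '[[0,0,-0.04,0,0,0,1],[0,0,-0.06,0,0,0,1],[0,0,-0.06,0,0,0,1]]'
python3 -c "
from h import *
s=status.sense();print(lane(s['eef_pos'][None]))
print(move_for((*unlane(-100,-1),240),TH-np.pi/2))"
```

```text
time_s: 34.2
eef_pos: [570.5, -104.7, 312.1]
ee_rot: [-0.002, 0.999, -0.047, -0.004]
force: [0.5, -0.4, 0.8]
grip_width: 1.0
grip_force: 0.0
time_s: 35.1
eef_pos: [571.4, -105.8, 239.1]
ee_rot: [0.0, 0.999, -0.048, 0.001]
force: [-0.3, 1.3, 5.1]
grip_width: 0.453
grip_force: 29.7
time_s: 35.4
eef_pos: [571.1, -106.0, 244.1]
ee_rot: [0.0, 0.999, -0.048, 0.0]
force: [0.2, 1.0, -1.0]
grip_width: 0.455
grip_force: 30.4
[[  7.43975065   2.71836272 244.05667031]]
(array([-1.075,  0.031,  0.04 ]), array([ 0.   , -0.   ,  0.007]), np.float64(1.2820615850536827))
```

```bash
python3 -m crank '[[-0.3,0.01,0,0,0,0,1],[-0.6,0.03,0,0,0,0,1],[-0.9,0.03,0,0,0,0,1],[-0.9,0.03,0,0,0,0,1]]'; python3 -m crank '[[-0.1,0,0,0,0,0,1],[-0.14,0,0,0,0,0,1],[-0.155,0,0.03,0,0,0,1],[-0.155,0,0.04,0,0,0,1],[-0.155,0,0.045,0,0,0,1],[-0.155,0,0.045,0,0,0,1]]'
python3 -c "
from h import *
print(lane(status.sense()['eef_pos'][None]))"
python3 -m crank '[[0,0,0,0,0,0,0],[0,0,0,0,0,0,0],[0,0,0,0,0,0,0],[0,0,0,0,0,0,0],[0,0,-0.4,0,0,0,0],[0,0,-0.8,0,0,0,0],[0,0,-0.8,0,0,0,0]]'
python3 -c "
from h import *
caps('w13')
print(move_for((*unlane(87.6,1),237),TH-np.pi/2))"
```

```text
time_s: 35.8
eef_pos: [478.7, -99.7, 243.3]
ee_rot: [-0.001, 0.999, -0.048, -0.002]
force: [0.5, -0.2, -2.0]
grip_width: 0.457
grip_force: 30.4
time_s: 36.4
eef_pos: [466.1, -98.8, 239.2]
ee_rot: [0.0, 0.999, -0.048, 0.0]
force: [-0.5, -0.5, 0.2]
grip_width: 0.452
grip_force: 30.6
[[-97.79353858  -0.81834391 239.22130514]]
time_s: 37.1
eef_pos: [466.5, -99.1, 323.7]
ee_rot: [0.002, 0.999, -0.048, 0.004]
force: [0.0, -0.7, 0.5]
grip_width: 0.997
grip_force: 0.0
px [568. 200.] n 2711 ztop 107.1 w [ 465.2 -252.3] size [32.2 38.2] ang 20.9 lane [ -83.  -153.5]
px [315. 224.] n 2622 ztop 116.4 w [466.5 -96.7] size [36.8 33.3] ang 56.9 lane [-97.5   1.3]
(array([ 1.85 , -0.009,  0.849]), array([ 0.002, -0.006,  0.007]), np.float64(1.2113610516356716))
```

```bash
for i in 1 2; do python3 -m crank '[[0.3,0,0,0,0,0,0],[0.6,0,0,0,0,0,0],[0.92,0,0,0,0,0,0],[0.925,0,0,0,0,0,0]]'>/dev/null; done; python3 -m crank '[[0,-0.01,0.3,0,0,0,0],[0,-0.01,0.6,0,0,0,0],[0,-0.01,0.85,0,0,0,0],[0,-0.01,0.85,0,0,0,0],[0,-0.01,0.85,0,0,0,1],[0,-0.01,0.85,0,0,0,1],[0,-0.01,0.85,0,0,0,1],[0,-0.01,0.85,0,0,0,1],[0,-0.01,0.85,0,0,0,1]]' 30
python3 -m crank '[[0,0,-0.04,0,0,0,1],[0,0,-0.06,0,0,0,1],[0,0,-0.06,0,0,0,1]]'
python3 -c "
from h import *
s=status.sense();print(lane(s['eef_pos'][None]))
print(move_for((*unlane(-57,-1),240),TH-np.pi/2))"
```

```text
time_s: 38.85
eef_pos: [650.2, -115.7, 235.8]
ee_rot: [0.0, 0.999, -0.048, 0.001]
force: [-1.5, 0.8, 6.7]
grip_width: 0.453
grip_force: 30.5
time_s: 39.15
eef_pos: [650.0, -115.6, 240.4]
ee_rot: [0.0, 0.999, -0.048, 0.0]
force: [-0.2, 0.4, -1.6]
grip_width: 0.458
grip_force: 30.4
[[ 86.92780891   1.25745241 240.43205039]]
(array([-1.439,  0.014,  0.004]), array([ 0.   , -0.   ,  0.007]), np.float64(1.314062595331641))
```

```bash
python3 -m crank '[[-0.3,0.01,0,0,0,0,1],[-0.6,0.02,0,0,0,0,1],[-0.9,0.02,0,0,0,0,1],[-0.9,0.02,0,0,0,0,1]]'; python3 -m crank '[[-0.25,0,0,0,0,0,1],[-0.45,0,0,0,0,0,1],[-0.54,0,0,0,0,0,1],[-0.54,0,0.03,0,0,0,1],[-0.54,0,0.045,0,0,0,1],[-0.54,0,0.045,0,0,0,1]]'
python3 -c "
from h import *
print(lane(status.sense()['eef_pos'][None]))"
python3 -m crank '[[0,0,0,0,0,0,0],[0,0,0,0,0,0,0],[0,0,0,0,0,0,0],[0,0,0,0,0,0,0],[0,0,-0.4,0,0,0,0],[0,0,-0.8,0,0,0,0],[0,0,-1,0,0,0,0],[0,0,-1,0,0,0,0]]'
python3 -c "
from h import *
caps('w14')
print(move_for((466,-252.2,229),TH-np.pi/2),move_for((552.3,-298.6,229),TH-np.pi/2))"
```

```text
time_s: 39.55
eef_pos: [557.8, -108.4, 239.7]
ee_rot: [-0.001, 0.999, -0.048, -0.002]
force: [0.8, -0.3, -1.7]
grip_width: 0.453
grip_force: 30.4
time_s: 40.15
eef_pos: [507.3, -104.0, 235.7]
ee_rot: [0.0, 0.999, -0.048, 0.0]
force: [-0.3, -1.2, 0.9]
grip_width: 0.454
grip_force: 30.7
[[-56.20324642  -1.71389328 235.73522648]]
time_s: 40.95
eef_pos: [506.8, -103.8, 338.6]
ee_rot: [0.001, 0.999, -0.048, 0.003]
force: [-0.1, 0.1, -0.4]
grip_width: 1.004
grip_force: 0.0
px [621. 114.] n 1938 ztop 107.0 w [ 550.9 -291.7] size [33.8 22.5] ang 6.7 lane [   6.3 -184. ]
px [318. 210.] n 2396 ztop 115.0 w [ 509.5 -103.7] size [33.8 36.5] ang 26.9 lane [-54.1  -1.3]
px [538. 247.] n 2047 ztop 107.0 w [ 465.4 -252.3] size [32.3 37.2] ang 7.7 lane [ -82.8 -153.5]
px [314. 268.] n 2072 ztop 114.8 w [466.9 -97. ] size [33.  35.6] ang 28.2 lane [-97.2   1.1]
(array([-0.263,  1.516,  1.075]), array([ 0.001, -0.003,  0.007]), np.float64(1.2383012954632822)) (array([0.641, 1.895, 1.078]), array([ 0.001, -0.003,  0.007]), np.float64(1.2383012954632822))
```

View pics/w14.png

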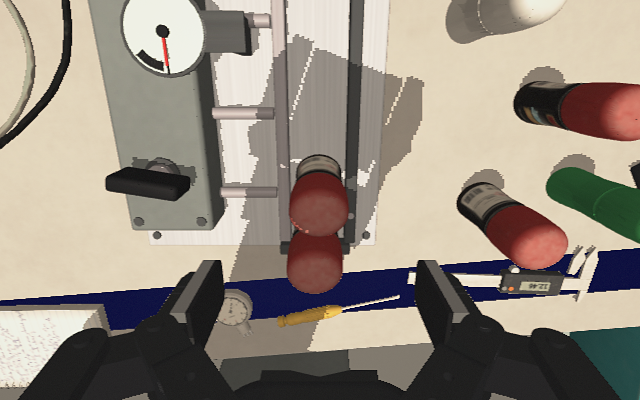

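Both old bottles are at the front: a at lane x −97 and b at −54, upright, caps at (314,268) and (318,210). Next is the nearer new bottle at (515,225), with the fingers only partly open because of the green neighbour.

```bash
python3 -m crank '[[-0.1,0.35,0,0,0,0,0.3],[-0.2,0.7,0,0,0,0,0.3],[-0.27,1,0,0,0,0,0.3]]'>/dev/null; python3 -m crank '[[0,0.35,0,0,0,0,0.3],[0,0.516,0,0,0,0,0.3],[0,0.516,0,0,0,0,0.3],[0,0.516,0,0,0,0,0.3]]'
python3 - <<'E'
from h import *
print(move_for((465.5,-252.3,229),TH-np.pi/2))
C,im,d=snap("wrist","w15");P=cloud(C,d);H=hsv(im)
g=P[(H[...,0]>45)&(H[...,0]<80)&(H[...,1]>100)&(P[...,2]>60)&(P[...,2]<112)]
if len(g):print("green",np.percentile(g,[2,50,98],axis=0).round(0).tolist())
caps()
E
```

```text
time_s: 41.7
eef_pos: [465.1, -251.4, 334.8]
ee_rot: [-0.001, 0.999, -0.048, -0.001]
force: [-0.1, 0.1, 0.3]
grip_width: 0.7
grip_force: 0.0
(array([0.006, 0.01 , 1.058]), array([-0.002,  0.002,  0.007]), np.float64(0.949654729722455))
green [[460.0, -353.0, 66.0], [478.0, -333.0, 102.0], [489.0, -318.0, 106.0]]
px [391.  62.] n 3340 ztop 107.8 w [ 551.5 -299.9] size [36.4 35.1] ang 29.3 lane [   7.7 -192.1]
px [ 77. 169.] n 2983 ztop 115.1 w [ 509.  -105.7] size [36.9 32.1] ang 70.9 lane [-54.4  -3.3]
px [324. 210.] n 2194 ztop 106.9 w [ 465.6 -253.8] size [32.3 37.4] ang 27.6 lane [ -82.5 -155. ]
px [ 88. 233.] n 2536 ztop 114.8 w [466.2 -98.7] size [35.5 32.8] ang 53.9 lane [-97.7  -0.7]
```

```bash
python3 -m crank '[[0,0.015,0.4,0,0,0,0.3],[0,0.015,0.8,0,0,0,0.3],[0,0.015,1,0,0,0,0.3],[0,0.015,1,0,0,0,0.3]]'; python3 -m crank '[[0,0,0.05,0,0,0,0.3],[0,0,0.05,0,0,0,1],[0,0,0.05,0,0,0,1],[0,0,0.05,0,0,0,1],[0,0,0.05,0,0,0,1]]' 30
python3 -m crank '[[0,0,-0.3,0,0,0,1],[0,0,-0.7,0,0,0,1],[0,0,-1,0,0,0,1],[0,0,-1,0,0,0,1]]'
python3 -c "
from h import *
print(lane(status.sense()['eef_pos'][None]),move_for((*unlane(-6,-1),242),TH-np.pi/2))"
```

```text
time_s: 42.2
eef_pos: [464.6, -252.2, 233.3]
ee_rot: [-0.002, 0.999, -0.048, -0.002]
force: [-0.1, 0.1, -0.3]
grip_width: 0.701
grip_force: 0.0
time_s: 42.7
eef_pos: [465.1, -253.7, 231.9]
ee_rot: [0.001, 0.999, -0.048, 0.001]
force: [-0.5, 0.7, 6.5]
grip_width: 0.447
grip_force: 30.4
time_s: 43.1
eef_pos: [465.3, -253.8, 334.8]
ee_rot: [0.002, 0.999, -0.048, 0.003]
force: [0.4, -0.3, -1.7]
grip_width: 0.445
grip_force: 31.0
[[ -82.79943508 -155.02186597  334.79512165]] (array([ 0.771, -1.54 ,  0.926]), array([ 0.006, -0.008,  0.007]), np.float64(0.9465007831427972))
```

```bash
python3 -m crank '[[0,0,-0.3,0,0,0,1],[0.1,-0.3,-0.3,0,0,0,1],[0.4,-0.6,-0.3,0,0,0,1],[0.7,-0.8,-0.3,0,0,0,1],[0.81,-1,-0.3,0,0,0,1],[0.81,-1,-0.3,0,0,0,1]]'; python3 -m crank '[[0,-0.3,0,0,0,0,1],[0,-0.54,0,0,0,0,1],[0,-0.54,0.2,0,0,0,1],[0,-0.54,0.2,0,0,0,1],[0,-0.54,0.2,0,0,0,1]]'
python3 -c "
from h import *
print(lane(status.sense()['eef_pos'][None]),move_for((*unlane(-3,-1),240.5),TH-np.pi/2))"
```

```text
time_s: 43.7
eef_pos: [556.2, -159.8, 359.2]
ee_rot: [-0.001, 0.999, -0.047, -0.001]
force: [-0.2, -0.2, -0.6]
grip_width: 0.443
grip_force: 31.0
time_s: 44.2
eef_pos: [560.1, -108.8, 340.4]
ee_rot: [-0.0, 0.999, -0.049, -0.001]
force: [0.9, -0.3, -1.0]
grip_width: 0.446
grip_force: 31.0
[[ -3.26838591  -1.11365382 340.43383976]] (array([ 0.004, -0.001,  0.999]), array([-0.   ,  0.002,  0.006]), np.float64(1.2709898642012412))
```

```bash
python3 -m crank '[[0,0,0.4,0,0,0,1],[0,0,0.7,0,0,0,1],[0,0,0.85,0,0,0,1],[0,0,0.94,0,0,0,1],[0,0,0.98,0,0,0,1],[0,0,0.99,0,0,0,1],[0,0,0.99,0,0,0,1]]'
python3 -m crank '[[0,0,0.01,0,0,0,1],[0,0,0.01,0,0,0,0],[0,0,0.01,0,0,0,0],[0,0,0.01,0,0,0,0],[0,0,0.01,0,0,0,0],[0,0,-0.4,0,0,0,0],[0,0,-0.8,0,0,0,0],[0,0,-1,0,0,0,0],[0,0,-1,0,0,0,0]]'
python3 -c "
from h import *
caps()
print(move_for((552,-299.5,229),TH-np.pi/2))"
```

```text
time_s: 44.9
eef_pos: [560.5, -108.3, 242.6]
ee_rot: [0.0, 0.999, -0.048, 0.001]
force: [-0.1, 1.8, -1.9]
grip_width: 0.446
grip_force: 31.0
time_s: 45.8
eef_pos: [560.6, -108.1, 344.9]
ee_rot: [0.001, 0.999, -0.048, 0.003]
force: [0.7, 0.5, -0.1]
grip_width: 0.999
grip_force: 0.0
px [601. 193.] n 2263 ztop 106.9 w [ 552.2 -298.2] size [35.2 34.3] ang 32.7 lane [   8.2 -190.4]
px [319. 209.] n 2246 ztop 115.0 w [ 560.9 -108.4] size [33.1 37.2] ang 37.8 lane [-2.5 -0.7]
px [318. 299.] n 3627 ztop 115.0 w [ 488.9 -100.3] size [38.6 74.9] ang 81.1 lane [-75.   0.]
(array([0.099, 1.913, 1.137]), array([ 0.001, -0.003,  0.007]), np.float64(1.2714497605110464))
```

```bash
python3 -m crank '[[0.03,0.35,0,0,0,0,0.3],[0.06,0.7,0,0,0,0,0.3],[0.1,1,0,0,0,0,0.3]]'>/dev/null; python3 -m crank '[[0,0.4,0,0,0,0,0.3],[0,0.8,0,0,0,0,0.3],[0,0.91,0.2,0,0,0,0.3],[0,0.91,0.2,0,0,0,0.3],[0,0.91,0.2,0,0,0,0.3]]'
python3 -c "
from h import *
caps()
print(move_for((552,-299.5,230),TH-np.pi/2))"
```

```text
time_s: 46.65
eef_pos: [551.9, -298.6, 320.6]
ee_rot: [-0.001, 0.999, -0.048, -0.001]
force: [0.9, 0.3, 0.5]
grip_width: 0.704
grip_force: 0.0
px [323. 217.] n 2475 ztop 107.2 w [ 553.  -300.6] size [34.8 34.5] ang 26.1 lane [   9.3 -192.6]
px [ 22. 235.] n 2004 ztop 115.2 w [ 559.6 -116.5] size [23.7 34.1] ang 81.8 lane [-2.9 -8.8]
px [ 42. 330.] n 4654 ztop 115.2 w [ 488.6 -102.2] size [36.5 74.8] ang 80.0 lane [-75.   -1.9]
(array([0.   , 0.013, 0.916]), array([-0.001,  0.001,  0.008]), np.float64(0.9846364565520481))
```

```bash
python3 -m crank '[[0,0.015,0.4,0,0,0,0.3],[0,0.015,0.75,0,0,0,0.3],[0,0.015,0.91,0,0,0,0.3],[0,0.015,0.91,0,0,0,0.3],[0,0.015,0.91,0,0,0,1],[0,0.015,0.91,0,0,0,1],[0,0.015,0.91,0,0,0,1],[0,0.015,0.91,0,0,0,1]]' 30
python3 -m crank '[[0,0,-0.3,0,0,0,1],[0,0,-0.7,0,0,0,1],[0,0,-1,0,0,0,1],[0,0,-1,0,0,0,1]]'
python3 -m crank '[[0,0,-0.3,0,0,0,1],[0.1,-0.3,-0.3,0,0,0,1],[0.3,-0.6,-0.3,0,0,0,1],[0.4,-1,-0.3,0,0,0,1],[0.4,-1,-0.3,0,0,0,1]]'
python3 -c "
from h import *
print(lane(status.sense()['eef_pos'][None]),move_for((*unlane(50,-1),240.5),TH-np.pi/2))"
```

```text
time_s: 47.5
eef_pos: [552.2, -300.7, 232.7]
ee_rot: [0.001, 0.999, -0.048, 0.001]
force: [-0.1, 0.6, 6.0]
grip_width: 0.454
grip_force: 30.7
time_s: 47.9
eef_pos: [552.1, -300.7, 336.0]
ee_rot: [0.003, 0.999, -0.048, 0.004]
force: [-0.1, 0.3, -1.3]
grip_width: 0.456
grip_force: 30.9
time_s: 48.4
eef_pos: [602.4, -200.8, 360.0]
ee_rot: [-0.001, 0.999, -0.046, -0.0]
force: [-0.2, 0.2, -0.8]
grip_width: 0.451
grip_force: 30.9
[[ 48.23391347 -88.31956259 360.03592584]] (array([ 0.028, -0.871,  1.197]), array([-0.002,  0.001,  0.013]), np.float64(1.1560902458439273))
```

```bash
python3 -m crank '[[0,-0.4,0,0,0,0,1],[0.03,-0.87,0,0,0,0,1],[0.03,-0.87,0.2,0,0,0,1],[0.03,-0.87,0.2,0,0,0.013,1],[0.03,-0.87,0.2,0,0,0.013,1]]'
python3 -c "
from h import *
print(lane(status.sense()['eef_pos'][None]),move_for((*unlane(50,-1),241),TH-np.pi/2))"
```

```text
time_s: 48.9
eef_pos: [612.4, -119.4, 340.5]
ee_rot: [-0.0, 0.999, -0.054, -0.001]
force: [-0.7, 0.1, -1.5]
grip_width: 0.456
grip_force: 31.0
[[ 49.90154984  -6.36676797 340.51192471]] (array([ 0.002, -0.054,  0.995]), array([ 0.   ,  0.001, -0.007]), np.float64(1.2986421351426354))
```

```bash
python3 -m crank '[[0,-0.03,0,0,0,0,1],[0,-0.03,0,0,0,0,1],[0,-0.03,0.3,0,0,0,1],[0,-0.03,0.3,0,0,0,1]]'
python3 -c "
from h import *
print(lane(status.sense()['eef_pos'][None]),move_for((*unlane(50,-1),241),TH-np.pi/2))"
```

```text
time_s: 49.3
eef_pos: [612.3, -115.9, 307.8]
ee_rot: [-0.001, 0.999, -0.054, -0.003]
force: [-0.3, 0.9, -1.4]
grip_width: 0.454
grip_force: 31.0
[[ 49.40840046  -2.89212533 307.80702997]] (array([ 0.01 , -0.018,  0.668]), array([-0.002,  0.007, -0.007]), np.float64(1.303213226177765))
```

```bash
python3 -m crank '[[0,-0.018,0.3,0,0,0,1],[0,-0.018,0.5,0,0,0,1],[0,-0.018,0.6,0,0,0,1],[0,-0.018,0.64,0,0,0,1],[0,-0.018,0.66,0,0,0,1],[0,-0.018,0.67,0,0,0,1],[0,-0.018,0.67,0,0,0,1]]'
python3 -m crank '[[0,0,0.01,0,0,0,1],[0,0,0.01,0,0,0,0],[0,0,0.01,0,0,0,0],[0,0,0.01,0,0,0,0],[0,0,0.01,0,0,0,0],[0,0,-0.4,0,0,0,0],[0,0,-0.8,0,0,0,0],[0,0,-1,0,0,0,0],[0,0,-1,0,0,0,0]]'
python3 -m crank '[[-0.5,0,-0.5,0,0,0,0],[-0.8,0,-0.6,0,0,0,0],[-0.8,0,-0.6,0,0,0,0],[-0.8,0,-0.6,0,0,0,0]]'
python3 - <<'E'
from h import *
caps("w16")
C,im,d=snap("top","top1");P=cloud(C,d).reshape(-1,3)
f=P[(P[:,2]>62)&(P[:,2]<85)&(abs(P[:,0]-486)<50)&(abs(P[:,1]-351)<80)];print("fin",len(f),np.median(f,0) if len(f) else 0)
C,im,d=snap("wrist");L=lane(cloud(C,d).reshape(-1,3))
m=(L[:,2]>24.8)&(L[:,2]<27.2)&(L[:,0]>-90)&(L[:,0]<110)
g=L[m&(L[:,1]>18)&(L[:,1]<42)];r=L[m&(L[:,1]<-18)&(L[:,1]>-42)];print("guide y",np.percentile(g[:,1],[5,50,95]),"rail",np.percentile(r[:,1],[5,50,95]))
E
```

```text
time_s: 50.0
eef_pos: [613.2, -113.9, 244.5]
ee_rot: [0.0, 0.999, -0.053, 0.001]
force: [-0.0, 1.3, -1.8]
grip_width: 0.452
grip_force: 31.0
time_s: 50.9
eef_pos: [613.3, -113.9, 347.2]
ee_rot: [0.001, 0.999, -0.053, 0.003]
force: [0.2, -0.0, -0.8]
grip_width: 0.998
grip_force: 0.0
time_s: 51.3
eef_pos: [533.2, -105.3, 403.5]
ee_rot: [0.0, 0.999, -0.053, 0.0]
force: [0.5, 0.2, -0.3]
grip_width: 1.0
grip_force: 0.0
px [319.  81.] n 1863 ztop 115.5 w [ 612.1 -113.8] size [37.3 33.5] ang 41.2 lane [49.  -0.8]
px [320. 149.] n 1585 ztop 115.1 w [ 560.4 -108.8] size [37.1 33.5] ang 83.5 lane [-2.9 -1.1]
px [320. 208.] n 1385 ztop 115.0 w [ 509.4 -103.3] size [38.2 31.8] ang 78.0 lane [-54.2  -0.9]
px [318. 253.] n 1224 ztop 114.8 w [467.2 -96.6] size [34.7 34. ] ang 43.8 lane [-96.9   1.5]
fin 53 [489.39784106 351.45162441  74.1896382 ]
guide y [25.75098305 30.16664759 34.57584048] rail [-33.84442321 -29.58774873 -25.35274577]
```

View pics/w16.png

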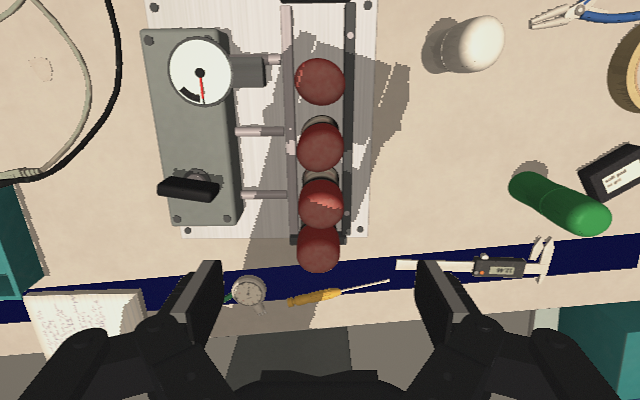

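View pics/top1.png

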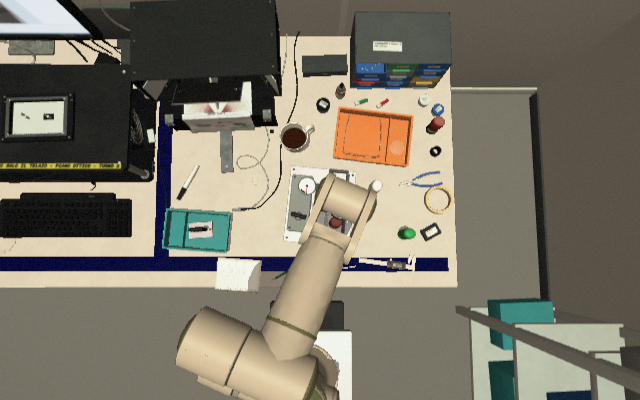

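The four bottles stand in line in the lane, with caps at (319,81), (320,149), (320,208) and (318,253). The free width is 49.8 mm, the blade is in its tray at (201,230), and the bystanders haven't moved. Handing in.

```bash
python3 -c "
from rig import ticket
print(ticket.finish_job())"
```

```text
the job is handed in; nothing more can be done
None
```

I handed the job in at about 51 s of robot time; no verdict came back. The lane measures about 49.8 mm, the blade is flat back in its tray, both old bottles stand at the front stop, and the two new bottles are upright behind them.

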